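# Lean the job slate against the drawer unit with its foot stopped by the bumper

### The arm

A 7-joint arm with a two-finger parallel gripper is mounted at the origin on the work surface. World frame = base frame: x ahead of the robot, y to its left, z up, the work surface at z = 0. Lengths are in m, angles in rad, forces in N, time in s.
With the tool pointing down it reaches from about 0.4 to 0.85 m from the base axis. Payload 10.4 kg.
Tool frame: the origin (TCP) lies at the very end of the fingers, on their centre line; the grasp point (between the pads) lies 19 mm behind it (manip.tcp_to_grasp is the distance from the TCP to the grasp point, in m); x points along the fingers, y is the direction in which the jaws open and shut, and the axes are right-handed (so a half turn about x gives the same grasp; the last joint's range is limited). The gripper opens to 85 mm and grips with 20 to 120 N. Pads are 22 mm wide; open, the fingers measure 114 mm over their backs; the gripper's body (76 mm by 85 mm) begins 54 mm behind the grasp point. The pads swing forward as they close: fully open they stand 13 mm farther back than shut.
Start: joints at [-1.165, 0.332, -0.065, 1.46, 0.022, 1.35, -0.088], TCP at [0.26, 0.568, 0.231] pointing down, gripper open.
Joint ranges: [-2.6, 2.6], [-0.5, 2.12], [-1.47, 1.34], [0.16, 2.42], [-1.27, 4.41], [0.06, 2.06], [-2.6, 2.6]. Speed limits (rad/s): [2.22, 2.22, 2.79, 2.79, 3.14, 3.14, 3.14].

### API

Orientations are given as a unit quaternion [x, y, z, w].
In Python, from workcell import manip, cams, hand_in gives the robot as it stands.
- The arm moves only by the shell command python3 -m handwheel 'ROWS' [FORCE]. ROWS is text: rows parted by semicolons, each of 7 numbers parted by spaces: the shift along the tool's x, y, z in mm, then the turn, a rotation vector about the tool's x, y, z in rad, then the finger opening in mm, from 0 to 85.4. A call has 1 to 8 rows; each row shifts and turns the commanded pose from where the row before left it, along the tool's axes as they then stand; what a row does not reach is not made up. A row lasts 1/10 s, in which the tool goes at most 50 mm and 8.59 degrees, less where a joint would pass 70% of its speed; a pose out of reach is approached as far as the arm can. A call with a gripper value outside its range is refused whole. The fingers move at their own pace and stop on an object; FORCE is the grip in N (left out, the last holds). Time passes only in rows, so rows that do not move let the fingers close. It gives the time, the measured TCP pose, the force and the opening at its end, in the units of the state.
- manip.get_obs(): the state, without advancing time (a new reading comes with each control period).
- cams.camera(name): name is "side" or "top" or "wrist"; returns a dict with "color" (400x640x3 uint8, blue, green, red), "depth" (400x640 float32, m along the optical axis (not along the pixel's ray), 0 where there is no reading), "camera_matrix" (3x3 intrinsics, pixels), "origin" and "attitude" of the camera in the world; the wrist camera has in their place "T_tool_cam" (4x4, takes a point from camera to tool coordinates, whose origin is the TCP and whose axes are the tool frame's). Camera axes: x right, y down, z forward; pixel columns grow to the right and rows downward; lengths in m; the calibration is good to about 2 mm. A picture is of the moment at which its call begins: read the wrist's pose just before it.
- hand_in(): hands the job in, once; it reports no verdict.
Trained networks look in the newest picture that a camera, given by its name, has taken for a name from the list of things; names that differ only in an ending like _2 or _b are one class to them, and where a whole thing is asked for, a point or a joint stands for the part that bears it (a point fixed in the world has none). Each returns a list of dicts, best first, with "conf" (0 to 1); they miss things now and then, are a little off and sometimes report something else, mostly with a low value. They report only what shows in the picture. A call takes as long as a camera call.
- cams.recognise(camera, thing): "box" ([left, top, width, height] in pixels, round what is visible of it).
- cams.outline_of(camera, thing): "region" (400x640 bool, what is visible of it) and "box" ([left, top, width, height] in pixels, round what is visible of it).
The state is a dict: "clock": time; "joint_pos": joint angles; "joint_velocities": joint speeds; "tau": joint torques, N m; "position": TCP position; "ee_rot": TCP orientation; "ft_force": force on the tool from outside, world axes, zero at the start; "torque": the same for the moment, N m; "grip_width": opening from 0.0 (shut) to 1.0 (fully open).
Only numpy, scipy, OpenCV 4.12 (cv2) and the standard library are available. Lean on these libraries where they do the work, as an engineer would, in place of code of your own. Each camera call takes 0.05 s, during which the arm holds its last target.

### The job

Put the job slate up for the day: lay the black bumper on the counter alongside the drawer unit as a foot stop, lengthwise along the unit's side that faces the rack, and lean the framed slate from the rack against the middle of that side, writing side outwards, tipped back about 20 degrees from upright, its foot standing on the slick steel between unit and bumper and stopped by the bumper. Set the slate down, do not drop it, and leave the other things where they are.

Things in the scene. Friction and masses are not known exactly. Their poses are not given: they have to be found in the camera images.
- unit: Low grey steel drawer unit, fixed, 300 mm deep (its x), 240 wide (its y), 130 high, origin under its centre on the counter (z = 0). Its drawer and, below, its open pull-out tray (out 20 to 80 mm) face its own -x, roughly the robot. The plain side wall facing the rack is the plane y = -120 mm in its frame: upright, 130 high, square top edge, from x = -135 to +150 mm; smooth paint, friction 0.25.
- rack: Wire board rack on a drip pan, fixed, 220 mm long (its x) by 150 (its y); origin under its centre on the counter. Pan 4 mm thick; three slots in a row at x = -65, 0, +65 mm, each between two wire hoops with a 22 mm gap, 79 mm high, 110 mm across (along y). Boards stand upright on the pan in the slots, faces to the rack's -x and +x, and lift straight out.
- slate: Job slate, a small blank framed blackboard 220 mm high (its z), 170 wide (y), 14 thick (x), 0.3 to 0.5 kg. Aluminium frame, dark writing side to its own -x, plywood back to +x. Origin: middle of its lower edge. At the start it stands upright in an end slot of the rack, writing side to the rack's -x (roughly to the robot); taller than the other board there. Its top edge is free to grip.
- slate_top (a point): Middle of the slate's top edge (mid thickness), 220 mm above its origin along its z. The slate's plastic-capped foot is slick on the oily steel counter (friction about 0.1): leaned back more than about 10 degrees with nothing before its foot, it skates away from the unit; it slides by itself up to whatever stops it.
- bumper: Black hard silicone bumper, a plain block 120 mm long (its x), 40 mm wide (its y), 30 mm high, about 0.3 kg, with two steel washers in its top. It lies loose on the counter; origin: centre of its underside. It clings to the counter (friction about 1) and does not give.
- offcut: Bystander: plain plywood board without frame, 165 mm high, 140 mm wide, 12 mm thick, standing in the rack's other end slot. Origin: middle of its lower edge, z up, x through its thickness.
- pump: Bystander: red plastic hand pump, 240 mm long (x), up to 75 mm wide at its handle, 30 mm high, lying on top of the drawer unit near the edge away from the rack. Origin: centre of its underside.
- bolt_tool: Bystander: flat steel chainring bolt tool, 120 mm long (x), 6 mm thick, two prongs at one end, lying on the middle of the drawer unit's top. Origin: centre of its underside.
- jar: Bystander: lidded glass jar, 72 mm across, 100 mm high, standing on the counter. Origin: centre of its underside.
- oil: Bystander: slim grey plastic oil bottle, 42 mm across, 125 mm high, standing far out on the counter. Origin: centre of its underside.
- chainring: Bystander: toothed steel chainring lying flat, 148 mm across, 4 mm thick, farther out on the counter. Origin: centre of its underside.

How it is judged:
At the end, for the whole second after the job is handed in: Bumper flat on the counter, along the unit's rack side within 14 deg. Slate at rest on the counter between them, square within 7 deg, within about 90 mm of the side's middle, tipped back 11.5 to 28.5 deg, writing side out, back resting on the unit, foot pressing on the bumper (height (world z) of bumper below 0.005 m and angle between bumper's own z axis and vertical below 0.06 rad and angle between the x axis of bumper and the x axis of unit, either way round below 0.25 rad and angle between slate's own z axis and vertical between 0.2 and 0.5 rad and angle between slate's own x axis and vertical above 1.75 rad and angle between the y axis of slate and the x axis of unit, either way round below 0.12 rad and height (world z) of slate below 0.01 m and y of slate in the frame of unit between -0.24 and -0.13 m and x of slate in the frame of unit between -0.09 and 0.1 m and contact force between slate and unit above 0.1 N and contact force between slate and bumper above 0.05 N and contact force between slate and rack below 0.05 N and linear speed of each of slate, bumper below 0.01 m/s and angular speed of slate below 0.05 rad/s); the robot touches nothing.
It fails at once if a standing bystander (jar, oil bottle) is shifted by more than 30 mm or tipped (distance of any of jar, oil from where it was at the start of the episode above 0.03 m or angle between any of jar, oil's own z axis and vertical above 0.35 rad).
It fails at once if the plywood board in the rack is shifted by more than 30 mm or lifted out (distance of offcut from where it was at the start of the episode above 0.03 m).
It fails at once if the pump, bolt tool or chainring is shifted by more than 30 mm (distance of any of pump, bolt_tool, chainring from where it was at the start of the episode above 0.03 m).
It fails at once if the slate is dropped: it falls or skids free of the gripper faster than 0.5 m/s (linear speed of slate above 0.5 m/s and contact force between the fingers and slate below 0.05 N).
It also fails if it takes over 54 s, if anything falls off the work surface, if the arm or the gripper's body presses on something with over 40 N, if the wrist force passes 120 N, or if a joint passes its speed limit or range.

## Working session

There is one attempt and no reset: what is moved stays moved. The work goes in short steps, Python scripts to look and compute and a shell command to move; the robot and the scene stay as the last step left them, time stands still between calls to the robot, and variables do not carry over. Pictures are saved under pics/ and viewed, and the job is handed in when it is done.

```bash
ls; mkdir -p pics
python3 - <<'E'
from workcell import manip,cams
import cv2,numpy as np
o=manip.get_obs();print(o)
print(manip.tcp_to_grasp)
for n in ["side","top","wrist"]:
    c=cams.camera(n);cv2.imwrite(f"pics/{n}0.png",c["color"])
    print(n,c["camera_matrix"],c.get("origin"),c.get("attitude"),c.get("T_tool_cam"))
E
```

```text
pics
{'clock': 0.0, 'joint_pos': array([-1.16458203,  0.33284576, -0.06466801,  1.4609403 ,  0.02161601,
        1.34992519, -0.08851336]), 'joint_velocities': array([ 0.00034239,  0.00059787, -0.00146679, -0.00259298,  0.00051367,
        0.00058374, -0.00092805]), 'tau': array([ 6.59323123e-04, -6.25442576e+01,  4.97101061e-02, -3.91612995e+01,
        1.63618522e-02,  9.98524687e-03,  1.15078123e-05]), 'position': array([0.25973945, 0.56805169, 0.23053266]), 'ee_rot': array([ 0.14995884,  0.69098873, -0.15095395,  0.69083995]), 'ft_force': array([ 0.14930651,  0.64688554, -0.00930179]), 'torque': array([ 0.00331465, -0.02569485,  0.0065059 ]), 'grip_width': 0.9998438142331965}
0.0187
side [[399.61331745   0.         321.43236595]
 [  0.         399.61331745 204.5040754 ]
 [  0.           0.           1.        ]] [ 0.20493696 -0.93603893  0.81623168] [ 0.8659403  -0.1536483   0.08142533 -0.46894511] None
top [[410.42559079   0.         318.79034927]
 [  0.         410.42559079 203.2713296 ]
 [  0.           0.           1.        ]] [0.37295937 0.03547736 1.14325073] [ 0.71109366 -0.69591869  0.06814005 -0.0734842 ] None
wrist [[312.36984152   0.         321.46947317]
 [  0.         312.36984152 197.90383519]
 [  0.           0.           1.        ]] None None [[-6.08380198e-05 -2.77016059e-01  9.60865287e-01 -1.43730822e-01]
 [ 9.99999996e-01 -7.45518224e-05  4.18226863e-05  1.47318552e-04]
 [ 6.00487025e-05  9.60865286e-01  2.77016063e-01 -7.07469082e-02]
 [ 0.00000000e+00  0.00000000e+00  0.00000000e+00  1.00000000e+00]]
```

View pics/top0.png

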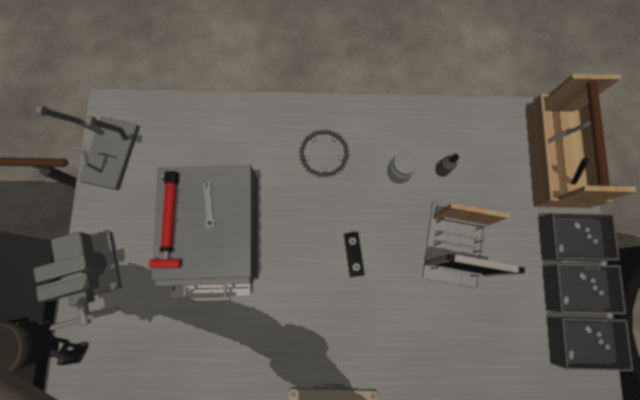

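View pics/side0.png

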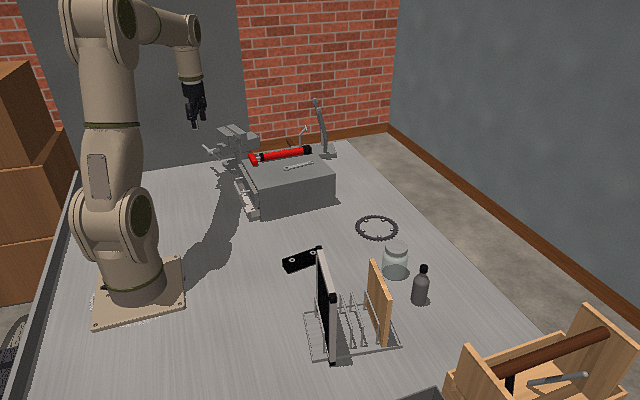

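View pics/wrist0.png

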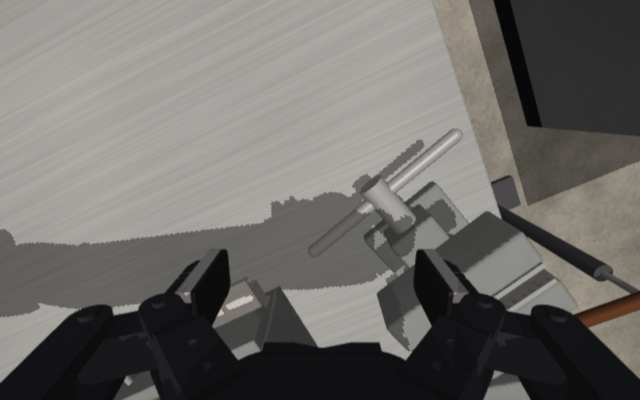

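The top view shows the unit at about (205,222), the bumper at (354,254), and the slate in the near slot of the rack at (475,262). The plywood is at (472,214), the jar at (402,165), the oil at (447,164), and the chainring at (324,153). Next I'll measure them.

```bash
cat > h.py <<'E'
from workcell import manip,cams
import cv2,numpy as np
from scipy.spatial.transform import Rotation as R
def cloud(name):
    o=manip.get_obs()
    c=cams.camera(name)
    K=c["camera_matrix"];d=c["depth"]
    v,u=np.mgrid[0:400,0:640]
    p=np.stack([(u-K[0,2])/K[0,0]*d,(v-K[1,2])/K[1,1]*d,d],-1)
    if name=="wrist":
        T=c["T_tool_cam"];p=p@T[:3,:3].T+T[:3,3]
        p=R.from_quat(o["ee_rot"]).apply(p.reshape(-1,3)).reshape(p.shape)+o["position"]
    else:
        p=R.from_quat(c["attitude"]).apply(p.reshape(-1,3)).reshape(p.shape)+c["origin"]
    p[d<=0]=np.nan
    return c,p
def rect(P):
    r=cv2.minAreaRect((P[:,:2]*1000).astype(np.float32));return [round(x,1) for x in (*r[0],*r[1],r[2])]
E
python3 - <<'E'
from h import *
for n in ["top","side"]:
    c,p=cloud(n)
    np.savez(f"{n}0.npz",p=p,color=c["color"])
    for t in ["unit","rack","slate","bumper","offcut","pump","bolt_tool","jar","oil","chainring"]:
        r=cams.outline_of(n,t)
        if not r: print(n,t,None);continue
        m=r[0]["region"]; m=cv2.erode(m.astype(np.uint8),np.ones((2,2)))>0
        P=p[m];P=P[np.isfinite(P[:,0])]
        z=P[:,2]
        print(n,t,[round(q["conf"],2) for q in r],r[0]["box"],len(P),"z",np.round(np.percentile(z,[2,50,98]),3),"rect",rect(P), "toprect",rect(P[z>np.percentile(z,98)-.008]))
E
```

```text
top unit [0.79] [152.2, 163.8, 108.6, 139.3] 11567 z [0.015 0.129 0.133] rect [500.7, 360.9, 347.0, 296.1, 3.5] toprect [528.9, 337.2, 283.6, 241.3, 3.1]
top rack [0.68] [422.2, 200.3, 62.9, 85.7] 2640 z [-0.001  0.004  0.079] rect [495.5, -330.0, 150.4, 215.4, 79.9] toprect [483.4, -326.0, 111.4, 131.7, 80.5]
top slate [0.67] [421.9, 256.0, 104.6, 20.8] 1095 z [0.029 0.181 0.226] rect [430.8, -328.6, 172.0, 12.5, 80.8] toprect [430.8, -328.6, 170.8, 12.4, 80.7]
top bumper [0.77] [342.2, 233.3, 22.2, 43.7] 672 z [0.    0.029 0.034] rect [461.5, -53.6, 121.5, 45.5, 8.7] toprect [461.6, -50.7, 118.7, 39.7, 8.7]
top offcut [0.64] [434.4, 201.5, 76.2, 27.0] 972 z [0.012 0.125 0.171] rect [558.2, -374.6, 206.3, 31.8, 88.4] toprect [561.9, -342.2, 139.0, 12.5, 80.7]
top pump [0.69] [147.4, 169.0, 38.7, 98.0] 1221 z [0.14  0.155 0.16 ] rect [526.1, 424.3, 240.6, 69.4, 7.3] toprect [526.6, 425.4, 238.9, 69.3, 7.8]
top bolt_tool [0.65] [205.5, 182.8, 9.7, 44.5] 266 z [0.131 0.135 0.14 ] rect [565.8, 323.8, 111.4, 23.2, 10.7] toprect [564.8, 322.5, 108.8, 22.7, 8.8]
top jar [0.94] [389.1, 149.
[... 870 characters left out ...]
530.4, 328.5, 287.1, 233.7, 2.3]
side bumper [0.94] [284.1, 247.5, 32.6, 24.7] 478 z [0.002 0.028 0.033] rect [458.2, -57.0, 110.8, 39.3, 11.8] toprect [457.8, -55.5, 109.9, 38.2, 10.0]
side offcut [0.94] [369.6, 259.3, 23.1, 84.8] 1270 z [0.017 0.112 0.171] rect [557.1, -345.9, 135.1, 30.4, 86.1] toprect [561.8, -345.9, 134.8, 12.0, 81.3]
side pump None
side bolt_tool None
side jar None
side oil [0.63] [409.1, 264.5, 22.5, 42.0] 468 z [0.007 0.063 0.126] rect [720.6, -309.3, 60.5, 31.8, 5.0] toprect [708.9, -307.6, 13.7, 13.2, 26.9]
side chainring [0.8, 0.58] [357.0, 215.6, 40.0, 24.2] 243 z [0.    0.004 0.008] rect [754.1, 30.9, 130.6, 139.7, 69.5] toprect [754.1, 30.9, 130.6, 139.7, 69.5]
```

Run:
```python
from h import *
o=manip.get_obs();M=R.from_quat(o["ee_rot"]).as_matrix();print(M.round(3))
yaw=np.degrees(np.arctan2(M[1,1],M[0,1]));print("jaw yaw",yaw,"azim",np.degrees(np.arctan2(o["position"][1],o["position"][0])))
d=np.load("side0.npz");p=d["p"].reshape(-1,3)
# side wall of unit
m=(p[:,0]>.42)&(p[:,0]<.66)&(abs(p[:,1]-.217)<.03)&(p[:,2]>.02)&(p[:,2]<.12)
P=p[m];print(len(P))
a=np.polyfit(P[:,0],P[:,1],1);res=P[:,1]-np.polyval(a,P[:,0]);P=P[abs(res)<.006];a=np.polyfit(P[:,0],P[:,1],1);print("side wall y at x=.528",np.polyval(a,.528),"yaw",np.degrees(np.arctan(a[0])),len(P), "xr",P[:,0].min(),P[:,0].max())
d=np.load("top0.npz");p=d["p"]
P=p.reshape(-1,3);m=(abs(P[:,2]-.130)<.005)&(P[:,1]>.15)&(P[:,1]<.5)&(P[:,0]>.3)&(P[:,0]<.75)
Q=P[m];print(rect(Q),[np.percentile(Q[:,0],[1,99]),np.percentile(Q[:,1],[1,99])])
box=cv2.boxPoints(cv2.minAreaRect((Q[:,:2]*1000).astype(np.float32)));print(box)
# edge rack-side by x-bin
for lo in np.arange(.4,.66,.04):
    q=Q[(Q[:,0]>lo)&(Q[:,0]<lo+.04)];print(round(lo+.02,2),np.sort(q[:,1])[:6].round(4))
for n in("top","side"):
  pp=np.load(n+"0.npz")["p"].reshape(-1,3);m=(abs(pp[:,2]-.030)<.006)&(abs(pp[:,0]-.461)<.09)&(abs(pp[:,1]+.05)<.05);print(n,"bumper",rect(pp[m]))
```

```text
[[ 0.     0.416  0.909]
 [ 0.     0.909 -0.416]
 [-1.     0.    -0.   ]]
jaw yaw 65.43422967733811 azim 65.43591839253777
1541
side wall y at x=.528 0.2178512883849057 yaw 3.155536767784029 1522 xr 0.42005513342538287 0.659685400446692
[529.9, 337.5, 285.7, 241.6, 3.2] [array([0.38841384, 0.67007973]), array([0.21703544, 0.45651636])]
[[380.616   450.2325 ]
 [393.89993 209.03935]
 [679.19763 224.75241]
 [665.9137  465.94556]]
0.42 [0.2106 0.2114 0.2117 0.2118 0.2119 0.212 ]
0.46 [0.2122 0.2123 0.2129 0.2135 0.2137 0.2138]
0.5 [0.2143 0.2144 0.2147 0.2153 0.2154 0.2155]
0.54 [0.2166 0.217  0.217  0.2174 0.2175 0.2176]
0.58 [0.2187 0.2194 0.2197 0.2198 0.2199 0.2202]
0.62 [0.2208 0.2212 0.2214 0.2217 0.222  0.2222]
0.66 [0.2231 0.2234 0.2235 0.2238 0.224  0.2244]
top bumper [462.2, -50.8, 119.9, 40.0, 8.9]
side bumper [459.0, -52.4, 113.4, 44.1, 9.8]
```

```bash
python3 -m handwheel '0 -34 31.5 0 0 0 85;0 -34 31.5 0 0 0 85;0 -34 31.5 0 0 0 85;0 -34 31.5 0 0 0 85;0 -34 31.5 0 0 0 85;0 -34 31.5 0 0 0 85;0 -34 31.5 0 0 0 85;0 -34 31.5 0 0 0 85' 60 && python3 -m handwheel '0 -34 31.5 0 0 0 85;0 -34 31.5 0 0 0 85;0 -34 31.5 0 0 0 85;0 -34 31.5 0 0 0 85;0 -34 31.5 0 0 0 85;0 -34 31.5 0 0 0 85;0 0 0 -0.146 0 0 85;0 0 0 -0.146 0 0 85' && python3 -m handwheel '0 0 0 -0.146 0 0 85;0 0 0 -0.146 0 0 85;0 0 0 0 0 0 85'
```

```text
clock: 2.05
position: [0.3762, 0.2144, 0.2315]
ee_rot: [0.151, 0.691, -0.15, 0.691]
ft_force: [0.5, -0.1, 0.2]
grip_width: 0.995
clock: 2.85
position: [0.4632, -0.0494, 0.2314]
ee_rot: [0.047, 0.705, -0.047, 0.706]
ft_force: [0.1, 0.5, -0.1]
grip_width: 0.995
clock: 3.15
position: [0.463, -0.0478, 0.2314]
ee_rot: [-0.056, 0.705, 0.056, 0.705]
ft_force: [-0.3, 0.0, -0.4]
grip_width: 0.993
```

```bash
cat >> h.py <<'E'
def plan(target,yaw,tilt=0,order="now"):
    """print shift in present tool axes (mm) and the rotvec to turn to tool-down with jaw yaw (deg); tilt deg about horizontal: approach leans to -jaw dir"""
    o=manip.get_obs();A=R.from_quat(o["ee_rot"]);
    a=np.radians(yaw);t=np.radians(tilt)
    u=np.array([np.cos(a),np.sin(a),0]);up=np.array([0,0,1.])
    x=-(np.cos(t)*up+np.sin(t)*u);y=np.cos(t)*u-np.sin(t)*up;z=np.cross(x,y)
    B=R.from_matrix(np.stack([x,y,z],1))
    d=(np.array(target)-o["position"])*1000
    print("t",round(o["clock"],2),"pos",(o["position"]*1000).round(1),"F",o["ft_force"].round(1),"grip",round(o["grip_width"]*85.4,1))
    print("shift now axes",A.inv().apply(d).round(1),"in target axes",B.inv().apply(d).round(1),"turn",(A.inv()*B).as_rotvec().round(4))
E
python3 - <<'E'
from h import *
plan([.462,-.051,.012],98.9)
c,p=cloud("wrist");cv2.imwrite("pics/w1.png",c["color"])
r=cams.outline_of("wrist","bumper")
for q in r[:1]:
    P=p[q["region"]];P=P[np.isfinite(P[:,0])];print(q["conf"],rect(P),rect(P[abs(P[:,2]-.03)<.005]),np.percentile(P[:,2],[5,50,95]))
E
```

```text
t 3.15 pos [463.  -47.8 231.4] F [-0.3  0.  -0.4] grip 84.8
shift now axes [219.4  -3.   -1.6] in target axes [219.4  -3.   -1.5] turn [ 0.0023  0.0004 -0.0002]
0.89 [467.8, -50.9, 131.4, 45.5, 8.6] [461.9, -51.5, 118.4, 40.1, 8.8] [0.02872367 0.03094971 0.03226048]
```

```bash
python3 -m handwheel '40 -3 -1.6 0 0 0 85;45 0 0 0 0 0 85;45 0 0 0 0 0 85;40 0 0 0 0 0 85;30 0 0 0 0 0 85;20 0 0 0 0 0 85;7 0 0 0 0 0 85;0 0 0 0 0 0 85' && python3 -m handwheel '0 0 0 0 0 0 30;0 0 0 0 0 0 30;0 0 0 0 0 0 30;0 0 0 0 0 0 30;0 0 0 0 0 0 30;0 0 0 0 0 0 30;0 0 0 0 0 0 30' 70
```

```text
clock: 4.05
position: [0.4615, -0.0511, 0.0039]
ee_rot: [-0.054, 0.706, 0.054, 0.705]
ft_force: [0.4, -0.5, -0.4]
grip_width: 0.996
clock: 4.75
position: [0.463, -0.0509, 0.0055]
ee_rot: [-0.054, 0.704, 0.055, 0.706]
ft_force: [-1.4, -0.8, 8.8]
grip_width: 0.456
```

```bash
python3 -m handwheel '-20 0 0 0 0 0 30;-40 0 0 0 0 0 30;-10 0 0 0 0 0 30;0 0 0 0 0 0 30'
python3 - <<'E'
from h import *
plan([.534,.1354,.006],93.15)
c,p=cloud("side");cv2.imwrite("pics/s2.png",c["color"])
E
```

```text
clock: 5.15
position: [0.463, -0.0507, 0.0757]
ee_rot: [-0.054, 0.704, 0.055, 0.706]
ft_force: [-0.1, 0.3, -3.2]
grip_width: 0.453
t 5.15 pos [463.  -50.7  75.7] F [-0.1  0.3 -3.2] grip 38.7
shift now axes [ 70.2 172.8  98.6] in target axes [ 69.7 181.9  81.1] turn [ 0.1004  0.0036 -0.0011]
```

View pics/s2.png

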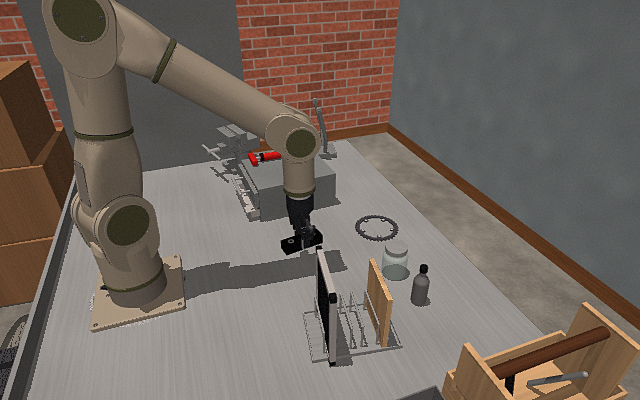

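The bumper is held level at about (302,240) in the side view and clear of the counter. Next I turn it and carry it to the unit.

```bash
python3 -m handwheel '0 0 0 0.1 0 0 30;0 36 16 0 0 0 30;0 36 16 0 0 0 30;0 36 16 0 0 0 30;0 36 16 0 0 0 30;0 37 17 0 0 0 30;0 0 0 0 0 0 30'
python3 - <<'E'
from h import *
plan([.534,.1354,.006],93.15)
E
```

```text
clock: 5.9
position: [0.5326, 0.1405, 0.0722]
ee_rot: [-0.022, 0.707, 0.023, 0.706]
ft_force: [0.5, -1.2, -2.4]
grip_width: 0.453
t 5.9 pos [532.6 140.5  72.2] F [ 0.5 -1.2 -2.4] grip 38.7
shift now axes [66.2 -5.3  1.2] in target axes [66.2 -5.2  1.2] turn [ 0.0079 -0.0016 -0.0012]
```

```bash
python3 -m handwheel '20 -5.2 1.2 0.008 0 0 30;25 0 0 0 0 0 30;12 0 0 0 0 0 30;5 0 0 0 0 0 30;0 0 0 0 0 0 30'
python3 - <<'E'
from h import *
plan([.534,.1354,.005],93.15)
E
```

```text
clock: 6.4
position: [0.5337, 0.1288, 0.0115]
ee_rot: [-0.017, 0.707, 0.016, 0.706]
ft_force: [0.1, -0.4, -2.4]
grip_width: 0.453
t 6.4 pos [533.7 128.8  11.5] F [ 0.1 -0.4 -2.4] grip 38.7
shift now axes [6.5 6.6 0.6] in target axes [6.5 6.6 0.6] turn [-0.0078 -0.0015  0.0006]
```

```bash
python3 -m handwheel '0 0 0 0 0 0 30;0 0 0 0 0 0 30'
python3 - <<'E'
from h import *
plan([.534,.1354,.005],93.15)
E
```

```text
clock: 6.6
position: [0.5349, 0.1293, 0.0132]
ee_rot: [-0.016, 0.706, 0.017, 0.707]
ft_force: [-0.5, -0.4, -2.8]
grip_width: 0.45
t 6.6 pos [534.9 129.3  13.2] F [-0.5 -0.4 -2.8] grip 38.5
shift now axes [ 8.2  6.1 -0.6] in target axes [ 8.2  6.2 -0.6] turn [-0.0077  0.0014 -0.0007]
```

```bash
python3 -m handwheel '0 6 0 -0.007 0 0 30;0 0 0 0 0 0 30;4 0 0 0 0 0 30;3 0 0 0 0 0 30;0 0 0 0 0 0 30'
python3 - <<'E'
from h import *
plan([.534,.1354,.005],93.15)
E
```

```text
clock: 7.1
position: [0.5343, 0.1351, 0.0055]
ee_rot: [-0.019, 0.707, 0.019, 0.707]
ft_force: [-2.0, -1.1, 4.5]
grip_width: 0.454
t 7.1 pos [534.3 135.1   5.5] F [-2.  -1.1  4.5] grip 38.8
shift now axes [ 0.5  0.3 -0.3] in target axes [ 0.5  0.3 -0.3] turn [-0.0009  0.0004 -0.0005]
```

```bash
python3 -m handwheel '0 0 0 0 0 0 65;0 0 0 0 0 0 65;0 0 0 0 0 0 65;0 0 0 0 0 0 65;-30 0 0 0 0 0 65;-50 0 0 0 0 0 65;-50 0 0 0 0 0 65;-50 0 0 0 0 0 65'
python3 - <<'E'
from h import *
plan([.4308,-.3286,.194],-9.2)
c,p=cloud("top");cv2.imwrite("pics/t3.png",c["color"])
P=p.reshape(-1,3);m=(abs(P[:,2]-.03)<.006)&(abs(P[:,0]-.534)<.09)&(abs(P[:,1]-.135)<.04);print("top bumper",m.sum(),rect(P[m]))
c,p=cloud("side");cv2.imwrite("pics/s3.png",c["color"])
P=p.reshape(-1,3);m=(abs(P[:,2]-.03)<.006)&(abs(P[:,0]-.534)<.09)&(abs(P[:,1]-.135)<.04);print("side bumper",m.sum(),rect(P[m]))
E
```

```text
clock: 7.9
position: [0.5337, 0.1347, 0.1873]
ee_rot: [-0.019, 0.707, 0.019, 0.707]
ft_force: [1.1, 1.3, 0.2]
grip_width: 0.76
t 7.9 pos [533.7 134.7 187.3] F [1.1 1.3 0.2] grip 64.9
shift now axes [  -6.7 -457.1 -127.6] in target axes [ -6.7 -27.5 473.8] turn [1.7852e+00 0.0000e+00 1.0000e-04]
top bumper 0 [0.0, 0.0, 0.0, 0.0, 0.0]
side bumper 272 [535.0, 133.4, 119.9, 46.8, 3.4]
```

View pics/s3.png

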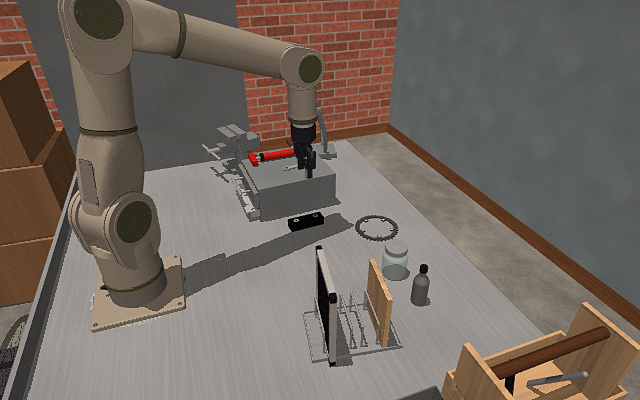

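```bash
python3 -m handwheel '-40 0 0 0.149 0 0 85;-40 0 0 0.149 0 0 85;-20 0 0 0.149 0 0 85;0 0 0 0.149 0 0 85;0 0 0 0.149 0 0 85;0 0 0 0.149 0 0 85;0 0 0 0.149 0 0 85;0 0 0 0.149 0 0 85' && python3 -m handwheel '0 0 0 0.149 0 0 85;0 0 0 0.149 0 0 85;0 0 0 0.149 0 0 85;0 0 0 0.146 0 0 85;0 0 0 0 0 0 85'
python3 - <<'E'
from h import *
plan([.4308,-.3286,.29],-9.2)
E
```

```text
clock: 8.8
position: [0.5339, 0.135, 0.2849]
ee_rot: [0.383, 0.595, -0.383, 0.594]
ft_force: [-0.2, 1.4, -0.1]
grip_width: 0.995
clock: 9.3
position: [0.5339, 0.135, 0.285]
ee_rot: [-0.539, -0.458, 0.539, -0.458]
ft_force: [-1.1, 0.4, -0.1]
grip_width: 0.996
t 9.3 pos [533.9 135.  285. ] F [-1.1  0.4 -0.1] grip 85.0
shift now axes [ -4.9 -26.7 474.2] in target axes [ -5.  -27.6 474.1] turn [-0.0019  0.0002  0.0003]
```

```bash
python3 -m handwheel '0 -4 42 0 0 0 85;0 -4 42 0 0 0 85;0 -4 42 0 0 0 85;0 -4 42 0 0 0 85;0 -4 42 0 0 0 85;0 -4 42 0 0 0 85;0 -3 42 0 0 0 85;0 0 42 0 0 0 85' && python3 -m handwheel '0 0 42 0 0 0 85;0 0 42 0 0 0 85;0 0 42 0 0 0 85;0 0 12 0 0 0 85;0 0 0 0 0 0 85'
python3 - <<'E'
from h import *
plan([.4308,-.3286,.194],-9.2)
c,p=cloud("wrist");cv2.imwrite("pics/w4.png",c["color"])
P=p.reshape(-1,3);m=(P[:,2]>.215)&(P[:,2]<.235)&(np.hypot(P[:,0]-.431,P[:,1]+.329)<.12);print(m.sum(),rect(P[m]) if m.sum() else 0)
c,p=cloud("top");cv2.imwrite("pics/t4.png",c["color"])
P=p.reshape(-1,3);m=(abs(P[:,2]-.03)<.006)&(abs(P[:,0]-.534)<.09)&(abs(P[:,1]-.135)<.04);print("top bumper",m.sum(),rect(P[m]))
E
```

```text
clock: 10.1
position: [0.4529, -0.194, 0.2853]
ee_rot: [0.538, 0.46, -0.537, 0.46]
ft_force: [0.7, 0.5, -0.7]
grip_width: 0.996
clock: 10.6
position: [0.4305, -0.3309, 0.285]
ee_rot: [-0.538, -0.458, 0.539, -0.458]
ft_force: [0.6, 0.8, 0.5]
grip_width: 0.995
t 10.6 pos [ 430.5 -330.9  285. ] F [0.6 0.8 0.5] grip 85.0
shift now axes [91.   0.  -2.5] in target axes [91.  -0.1 -2.3] turn [0.0003 0.0017 0.0011]
4860 [432.9, -329.4, 170.2, 14.1, 80.8]
top bumper 630 [533.7, 135.1, 120.3, 38.8, 2.6]
```

View pics/w4.png

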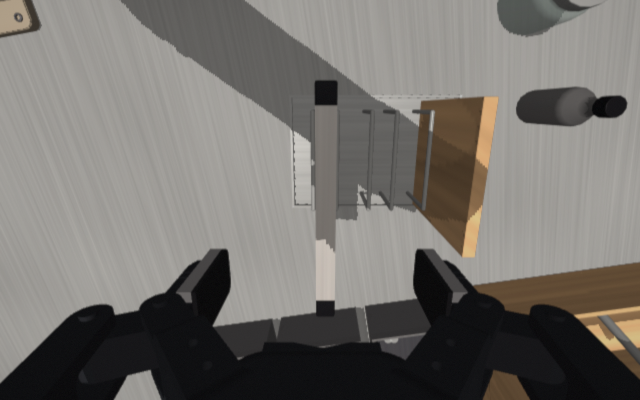

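```bash
python3 -m handwheel '40 1 -2 0 0 0 85;30 0 0 0 0 0 85;21 0 0 0 0 0 85;0 0 0 0 0 0 85' && python3 -m handwheel '0 0 0 0 0 0 5;0 0 0 0 0 0 5;0 0 0 0 0 0 5;0 0 0 0 0 0 5;0 0 0 0 0 0 5;0 0 0 0 0 0 5;0 0 0 0 0 0 5;0 0 0 0 0 0 5' 70
```

```text
clock: 11.1
position: [0.4328, -0.3241, 0.192]
ee_rot: [-0.537, -0.461, 0.538, -0.458]
ft_force: [0.1, 0.5, 0.6]
grip_width: 0.995
clock: 11.9
position: [0.4335, -0.327, 0.1948]
ee_rot: [0.539, 0.458, -0.538, 0.459]
ft_force: [-0.3, 0.8, 5.9]
grip_width: 0.149
```

Gripped at 12.7 mm opening. Now I lift straight up.

```bash
python3 -m handwheel '-15 0 0 0 0 0 5;-30 0 0 0 0 0 5;-40 0 0 0 0 0 5;-35 0 0 0 0 0 5;0 0 0 0 0 0 5;0 0 0 0 0 0 5'
python3 - <<'E'
from h import *
plan([.5,.05,.315],-9.2)
c,p=cloud("side");cv2.imwrite("pics/s5.png",c["color"])
c,p=cloud("wrist");cv2.imwrite("pics/w5.png",c["color"])
E
```

```text
clock: 12.5
position: [0.433, -0.3267, 0.3143]
ee_rot: [0.539, 0.458, -0.538, 0.458]
ft_force: [-1.2, 0.2, -6.1]
grip_width: 0.155
t 12.5 pos [ 433.  -326.7  314.3] F [-1.2  0.2 -6.1] grip 13.2
shift now axes [  -0.5    6.1 -382.6] in target axes [  -0.7    5.9 -382.6] turn [ 0.0005 -0.0005 -0.0002]
```

View pics/s5.png

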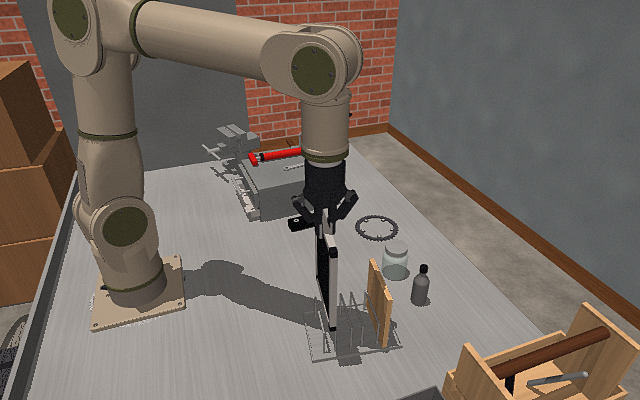

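```bash
python3 -m handwheel '0 0 -20 0 0 0 5;0 0 -40 0 0 0 5;0 0 -45 0 0 0 5;0 0 -45 0 0 0 5;0 0 -45 0 0 0 5;0 0 -45 0 0 0 5;0 0 -45 0 0 0 5;0 0 -30 0 0 0 5' && python3 -m handwheel '0 0 0 -0.08 0 0 5;0 0 0 -0.14 0 0 5;0 0 0 -0.149 0 0 5;0 0 0 -0.149 0 0 5;0 0 0 -0.149 0 0 5;0 0 0 -0.149 0 0 5;0 0 0 -0.149 0 0 5;0 0 0 -0.149 0 0 5' && python3 -m handwheel '0 0 0 -0.149 0 0 5;0 0 0 -0.149 0 0 5;0 0 0 -0.149 0 0 5;0 0 0 -0.149 0 0 5;0 0 0 -0.1 0 0 5;0 0 0 -0.018 0 0 5;0 0 0 0 0 0 5'
python3 - <<'E'
from h import *
plan([.53,.12,.315],93.15)
plan([.53,.12,.315],93.15,20)
E
```

```text
clock: 13.4
position: [0.4826, -0.0122, 0.3128]
ee_rot: [-0.537, -0.46, 0.538, -0.459]
ft_force: [1.1, -0.4, -3.5]
grip_width: 0.149
clock: 14.2
position: [0.4825, -0.016, 0.3128]
ee_rot: [0.212, 0.675, -0.213, 0.674]
ft_force: [0.1, -0.5, -4.2]
grip_width: 0.15
clock: 14.9
position: [0.4828, -0.0159, 0.3135]
ee_rot: [-0.034, 0.707, 0.033, 0.706]
ft_force: [-0.1, 0.1, -5.1]
grip_width: 0.151
t 14.9 pos [482.8 -15.9 313.5] F [-0.1  0.1 -5.1] grip 12.9
shift now axes [ -1.7 130.8  59.9] in target axes [ -1.5 133.1  54.6] turn [ 0.0401 -0.0015  0.0004]
t 14.9 pos [482.8 -15.9 313.5] F [-0.1  0.1 -5.1] grip 12.9
shift now axes [ -1.7 130.8  59.9] in target axes [-47.  124.5  54.6] turn [ 0.04    0.0055 -0.3486]
```

```bash
python3 -m handwheel '0 0 0 0.04 0 0 5;0 0 0 0 0 -0.1 5;0 0 0 0 0 -0.12 5;0 0 0 0 0 -0.103 5;0 0 0 0 0 0 5;0 0 0 0 0 0 5'
python3 - <<'E'
from h import *
plan([.5286,.2253,.283],93.15,18.5)
c,p=cloud("side");cv2.imwrite("pics/s6.png",c["color"])
for r in cams.outline_of("side","slate")[:2]: print(r["conf"],r["box"])
c,p=cloud("top");cv2.imwrite("pics/t6.png",c["color"])
E
```

```text
clock: 15.5
position: [0.4832, -0.0158, 0.3139]
ee_rot: [-0.132, 0.695, -0.093, 0.701]
ft_force: [0.3, -0.8, -4.8]
grip_width: 0.148
t 15.5 pos [483.2 -15.8 313.9] F [ 0.3 -0.8 -4.8] grip 12.7
shift now axes [-45.8 235.7  58.9] in target axes [-46.3 235.7  58.6] turn [ 0.0011 -0.0001 -0.0023]
0.69 [270.4, 149.0, 68.6, 92.6]
```

View pics/s6.png

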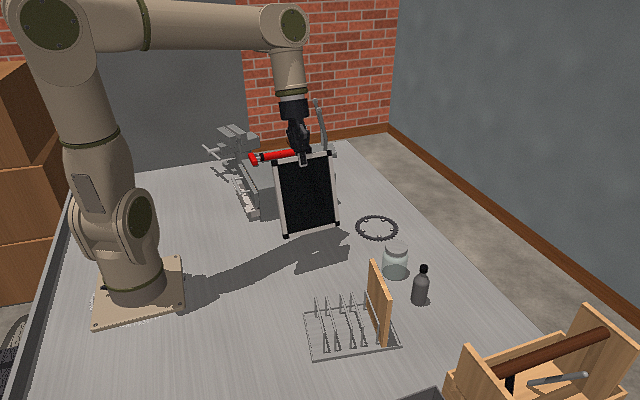

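```bash
python3 -m handwheel '-6 25 6 0 0 0 5;-8 40 10 0 0 0 5;-8 40 10 0 0 0 5;-8 40 10 0 0 0 5;-8 40 10 0 0 0 5;-8 35 10 0 0 0 5;0 16 3 0 0 0 5;0 0 0 0 0 0 5'; python3 -m handwheel '0 0 0 0 0 0 5'
python3 - <<'E'
from h import *
plan([.5286,.2253,.183],93.15,18.5)
c,p=cloud("side");cv2.imwrite("pics/s7.png",c["color"])
r=cams.outline_of("side","slate")[0];print(r["conf"],r["box"])
m=cv2.erode(r["region"].astype(np.uint8),np.ones((3,3)))>0
P=p[m];P=P[np.isfinite(P[:,0])]
for i in range(4):
    cc=np.median(P,0) if i==0 else P.mean(0);n=np.linalg.svd(P-P.mean(0))[2][2] if len(P)<6000 else np.linalg.svd((P-P.mean(0))[::3],full_matrices=False)[2][2]
    e=abs((P-P.mean(0))@n);P=P[e<max(.006,np.median(e)*2)]
if n[1]>0:n=-n
o=manip.get_obs()
print("n",n.round(4),"tilt",np.degrees(np.arcsin(n[2])),"yaw",np.degrees(np.arctan2(n[0],-n[1])),"TCP to front face",((P.mean(0)-o["position"])@n*1000).round(2))
B=R.from_quat(o["ee_rot"]).as_matrix();q=(P-o["position"])@B*1000
print("tool coords ranges",np.percentile(q,[.5,50,99.5],axis=0).round(1),"world zmin",np.percentile(P[:,2],.5))
E
```

```text
clock: 16.45
position: [0.5285, 0.2277, 0.2819]
ee_rot: [-0.134, 0.694, -0.093, 0.701]
ft_force: [0.3, -0.1, -4.1]
grip_width: 0.156
clock: 16.55
position: [0.529, 0.2241, 0.2833]
ee_rot: [-0.133, 0.694, -0.094, 0.701]
ft_force: [-0.7, -1.7, -4.1]
grip_width: 0.151
t 16.55 pos [529.  224.1 283.3] F [-0.7 -1.7 -4.1] grip 12.9
shift now axes [94.7 33.  -0.4] in target axes [94.7 33.  -0.4] turn [0.0002 0.0005 0.0004]
0.74 [269.8, 126.4, 56.2, 73.8]
n [ 0.0532 -0.9479  0.3142] tilt 18.313668011419843 yaw 3.2108430858029564 TCP to front face 3.5
tool coords ranges [[-26.5  -8.8 -80.6]
 [ 78.2  -3.3  -0.9]
 [184.9   2.3  82.7]] world zmin 0.10971837904525326
```

View pics/s7.png

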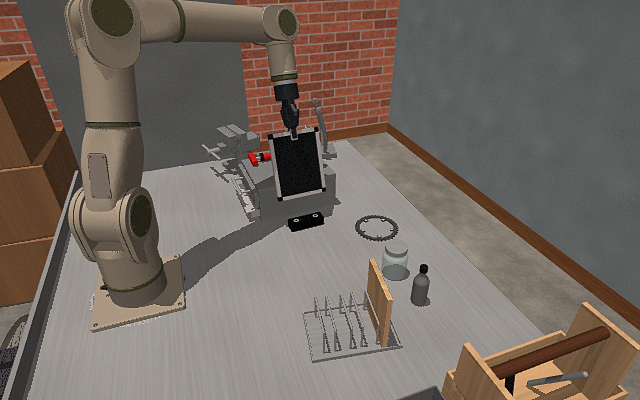

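```bash
python3 -m handwheel '15 6.2 0 0 0 0 5;25 8.4 0 0 0 0 5;25 8.4 0 0 0 0 5;15.8 5.3 0 0 0 0 5;0 0 0 0 0 0 5;0 0 0 0 0 0 5'
python3 - <<'E'
from h import *
plan([.5286,.2253,.183],93.15,18.5)
c,p=cloud("side");cv2.imwrite("pics/s8.png",cv2.resize(c["color"][90:250,200:400],None,fx=4,fy=4,interpolation=cv2.INTER_CUBIC)[:600])
E
```

```text
clock: 17.25
position: [0.5289, 0.226, 0.1985]
ee_rot: [-0.133, 0.694, -0.094, 0.701]
ft_force: [-0.3, -0.8, -3.2]
grip_width: 0.154
t 17.25 pos [528.9 226.  198.5] F [-0.3 -0.8 -3.2] grip 13.1
shift now axes [15.   4.3 -0.4] in target axes [15.   4.3 -0.3] turn [ 0.0007  0.0011 -0.0006]
```

View pics/s8.png

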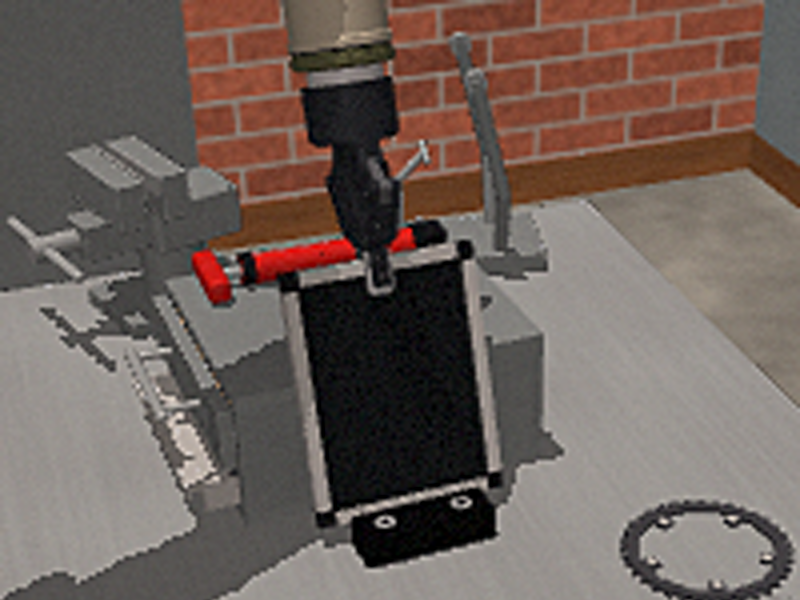

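```bash
python3 -m handwheel '4 1.3 0 0 0 0 5;4 1.3 0 0 0 0 5;2 0.7 0 0 0 0 5;0 0 0 0 0 0 5'; python3 -m handwheel '1.9 0.6 0 0 0 0 5;0 0 0 0 0 0 5'; python3 -m handwheel '1 0.3 0 0 0 0 5;0 0 0 0 0 0 5'
```

```text
clock: 17.7
position: [0.5283, 0.2267, 0.1866]
ee_rot: [-0.134, 0.695, -0.094, 0.701]
ft_force: [-0.1, -0.2, -4.0]
grip_width: 0.153
clock: 17.9
position: [0.5285, 0.2267, 0.1847]
ee_rot: [-0.134, 0.694, -0.094, 0.701]
ft_force: [0.5, 0.5, -4.2]
grip_width: 0.154
clock: 18.1
position: [0.5285, 0.2266, 0.1838]
ee_rot: [-0.134, 0.694, -0.094, 0.701]
ft_force: [0.1, -0.2, -4.5]
grip_width: 0.149
```

```bash
python3 -m handwheel '1 0.3 0 0 0 0 5;0 0 0 0 0 0 5'; python3 -m handwheel '1 0.3 0 0 0 0 5;0 0 0 0 0 0 5'; python3 -m handwheel '1 0.3 0 0 0 0 5;0 0 0 0 0 0 5'
```

```text
clock: 18.3
position: [0.5289, 0.2265, 0.1833]
ee_rot: [-0.134, 0.694, -0.094, 0.701]
ft_force: [-0.0, -0.3, -0.5]
grip_width: 0.15
clock: 18.5
position: [0.5293, 0.2265, 0.1829]
ee_rot: [-0.133, 0.694, -0.094, 0.702]
ft_force: [-0.1, 0.8, 5.8]
grip_width: 0.152
clock: 18.7
position: [0.5297, 0.2266, 0.1826]
ee_rot: [-0.133, 0.693, -0.094, 0.702]
ft_force: [-1.2, 1.5, 12.2]
grip_width: 0.151
```

```bash
python3 -m handwheel '-1.5 -0.5 0 0 0 0 5;0 0 0 0 0 0 5;0 0 0 0 0 0 15;0 0 0 0 0 0 17;0 0 0 0 0 0 20;0 0 0 0 0 0 24;0 0 0 0 0 0 30;0 0 0 0 0 0 36' 20
python3 - <<'E'
from h import *
plan([.5286,.2253,.183],93.15,18.5)
c,p=cloud("side");cv2.imwrite("pics/s9.png",cv2.resize(c["color"][90:250,200:400],None,fx=4,fy=4,interpolation=cv2.INTER_CUBIC)[:600])
E
```

```text
clock: 19.5
position: [0.5285, 0.2265, 0.1823]
ee_rot: [-0.134, 0.694, -0.094, 0.701]
ft_force: [-0.7, -0.2, 0.6]
grip_width: 0.42
t 19.5 pos [528.5 226.5 182.3] F [-0.7 -0.2  0.6] grip 35.9
shift now axes [-0.3 -1.3  0. ] in target axes [-0.3 -1.3  0. ] turn [0.002  0.0006 0.0001]
```

View pics/s9.png

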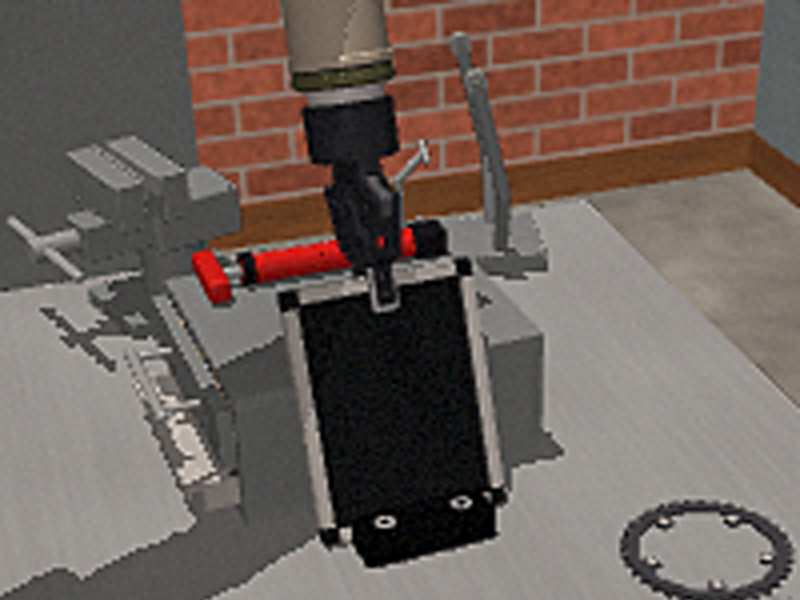

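```bash
python3 -m handwheel '0 0 0 0 0 0 46;0 0 0 0 0 0 46;-15 0 0 0 0 0 46;-30 0 0 0 0 0 46;-40 0 0 0 0 0 46;-40 0 0 0 0 0 46;0 0 0 0 0 0 46'
python3 - <<'E'
from h import *
plan([.5286,.2253,.183],93.15,18.5)
for n in("side","top"):
  c,p=cloud(n);cv2.imwrite(f"pics/{n}10.png",c["color"])
  for t in ("slate","bumper","jar","oil","offcut","pump","bolt_tool","chainring"):
    r=cams.outline_of(n,t)
    if not r: print(n,t,None);continue
    m=cv2.erode(r[0]["region"].astype(np.uint8),np.ones((2,2)))>0
    P=p[m];P=P[np.isfinite(P[:,0])];z=P[:,2];print(n,t,round(r[0]["conf"],2),"z",np.percentile(z,[2,98]).round(3),"top",rect(P[z>np.percentile(z,98)-.008]))
    if t=="slate" and n=="side":
      for i in range(4):
        C=P.mean(0);nn=np.linalg.svd(P-C,full_matrices=False)[2][2];e=abs((P-C)@nn);P=P[e<max(.005,2*np.median(e))]
      nn*=-np.sign(nn[1]);print("tilt",np.degrees(np.arcsin(nn[2])),"yaw",np.degrees(np.arctan2(nn[0],-nn[1])),"C",C.round(3))
E
```

```text
clock: 20.25
position: [0.5274, 0.2686, 0.3055]
ee_rot: [-0.132, 0.693, -0.092, 0.703]
ft_force: [0.4, -0.5, -0.2]
grip_width: 0.537
t 20.25 pos [527.4 268.6 305.5] F [ 0.4 -0.5 -0.2] grip 45.8
shift now axes [129.9  -2.8  -2.1] in target axes [129.9  -2.2  -1.2] turn [ 0.0025  0.0068 -0.0044]
side slate 0.74 z [0.023 0.205] top [531.7, 230.3, 167.8, 12.3, 2.4]
tilt 20.595637871184795 yaw 3.219234658525014 C [0.531 0.199 0.115]
side bumper 0.96 z [0.002 0.033] top [533.3, 130.8, 117.0, 38.5, 4.0]
side jar 0.85 z [0.009 0.102] top [701.2, -184.0, 57.3, 59.0, 67.9]
side oil 0.97 z [0.009 0.126] top [709.9, -305.6, 17.0, 10.7, 70.1]
side offcut 0.78 z [0.018 0.171] top [561.8, -345.9, 133.6, 12.4, 81.4]
side pump 0.79 z [0.129 0.159] top [527.1, 418.0, 237.4, 57.6, 7.2]
side bolt_tool None
side chainring 0.75 z [-0.001  0.008] top [756.5, 34.2, 129.4, 136.5, 36.9]
top slate 0.97 z [0.013 0.21 ] top [527.6, 237.4, 164.3, 17.0, 3.4]
top bumper 0.59 z [0.017 0.034] top [532.0, 133.6, 116.7, 35.9, 2.4]
top jar 0.6 z [0.02  0.103] top [699.1, -180.0, 57.6, 59.9, 39.8]
top oil 0.9 z [0.005 0.126] top [708.7, -302.3, 18.9, 15.7, 61.0]
top offcut 0.91 z [0.015 0.171] top [561.1, -341.9, 138.4, 10.8, 81.0]
top pump 0.92 z [0.137 0.161] top [523.8, 369.6, 139.0, 240.0, 84.8]
top bolt_tool 0.57 z [0.129 0.14 ] top [556.6, 313.0, 125.6, 75.3, 44.8]
top chainring 0.89 z [-0.003  0.007] top [752.4, 34.9, 140.7, 139.5, 2.0]
```

View pics/side10.png

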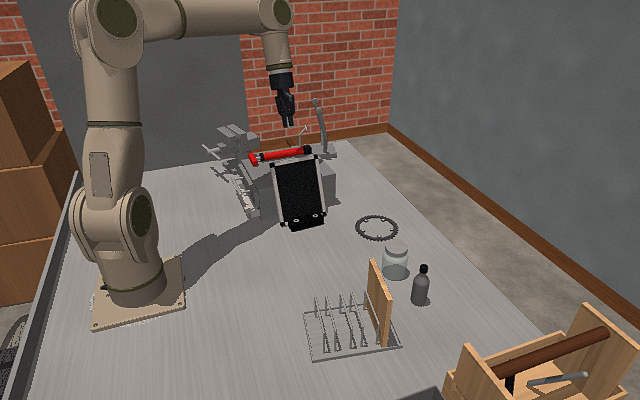

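View pics/top10.png

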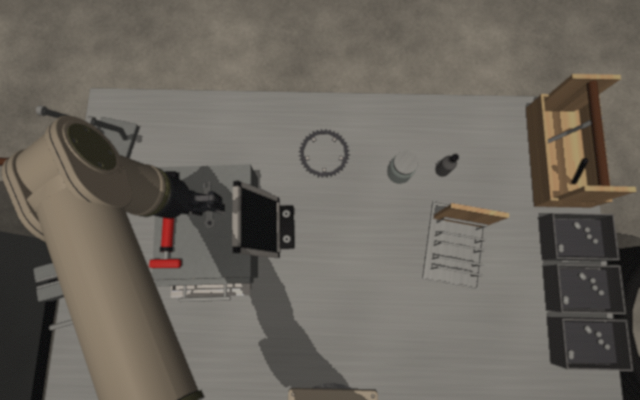

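The slate leans at 20.6°, exactly the angle expected if its back touches the wall edge and its foot touches the bumper. It is square to the unit and the gripper is clear of everything. I'll hold still briefly, then hand in.

```bash
python3 -m handwheel '0 0 0 0 0 0 46;0 0 0 0 0 0 46;0 0 0 0 0 0 46;0 0 0 0 0 0 46;0 0 0 0 0 0 46'
python3 - <<'E'
from h import *
from workcell import hand_in
print(hand_in())
E
```

```text
clock: 21.65
position: [0.5263, 0.2661, 0.3008]
ee_rot: [-0.134, 0.694, -0.094, 0.701]
ft_force: [-0.2, 0.1, -0.7]
grip_width: 0.536
the job is handed in; nothing more can be done
None
```

I laid the bumper along the unit's rack side and leaned the slate against the middle of that side with its foot stopped by the bumper. I handed the job in at about 22 s; the hand-in gave no verdict.

**Bumper:** it lies flat, about 62 mm out from the wall and within about 1° of parallel to it.

**Slate:** I lowered it at 18.5° until the foot touched the counter, then opened the fingers step by step. It settled at 20.6°, the angle expected when its back is on the wall edge and its foot is on the bumper. It is square to the unit within 0.1°, writing side out, and within a few millimetres of the side's middle. I inferred contact with the wall and bumper from that angle and the pictures, as I could not measure it directly.

**Other things:** the jar, oil bottle, plywood board and chainring measured within a few millimetres of where they started. The pump agreed on length and direction in the side view, but I had no side measurement of it from the start to compare.

**Checks that disagreed or failed:**
- The last top-view outlines of the pump and bolt tool were unusable, because the arm covered part of them. The side view did not find the bolt tool at all. The fingers stayed well above both.
- The top and side cameras differed by about 3 mm on the bumper's position.

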